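Set up the tile-polishing station

TASK

Make the tile-polishing station ready: thread the polishing wheels that are there over the spindle's post, hub up, the largest at the bottom and the smallest on top, each fully home on what is below it, and close the stack with the brass collar, hub up and fully home too. Stand every paste jar that is there upright on the shelf, centred on the tile of its lid's colour, so that they make one neat row. Leave the other things on the table alone.

Things in the scene. Friction and masses are not known exactly. Their poses are not given: they have to be found in the camera images.
- seat (a point): Centre of the steel seat (60 mm disc, 30 mm above the table) of the blue polishing spindle; the first wheel rests on it. A fixed steel post rises 74 mm from it, 20 mm in diameter, its last 8 mm tapering to 10 mm; z points up the post. Block under it 130 x 130 mm, 24 mm high; a motor box 45 mm high lies 80 to 140 mm from the axis on this point's +x side, away from the robot.
- wheel_large: The largest, terracotta-brown polishing wheel: flat disc 104 mm in diameter, 11 mm thick, with a raised round black hub (40 mm in diameter, 9 mm high) on its upper side, 20 mm high in all; 24 mm bore right through; 0.08 to 0.3 kg. Lies flat, hub up; grip it by the hub from above. Origin: centre of its underside, z up the bore. None at the start if absent.
- wheel_middle: The middle, green polishing wheel: flat disc 88 mm in diameter, 11 mm thick, with a raised round black hub (40 mm in diameter, 9 mm high) on its upper side, 20 mm high in all; 24 mm bore right through; 0.08 to 0.3 kg. Lies flat, hub up; grip it by the hub from above. Origin: centre of its underside, z up the bore. None at the start if absent.
- wheel_small: The smallest, white polishing wheel: flat disc 72 mm in diameter, 11 mm thick, with a raised round black hub (40 mm in diameter, 9 mm high) on its upper side, 20 mm high in all; 24 mm bore right through; 0.08 to 0.3 kg. Lies flat, hub up; grip it by the hub from above. Origin: centre of its underside, z up the bore. None at the start if absent.
- collar: Brass collar, always present, shaped like the wheels: a disc 60 mm in diameter and 11 mm thick with a raised hub (40 mm in diameter, 9 mm high) on top, 20 mm high in all, 24 mm bore; 0.13 to 0.24 kg. Lies flat, hub up. Origin: centre of its underside, z up.
- jar_blue: White ceramic jar of polishing paste with a blue lid and a blue band: 58 mm in diameter, straight-sided to 52 mm, lid 54 mm in diameter, 68 mm high, 0.17 to 0.29 kg, standing upright on the table. Origin: centre of its underside, z up. None at the start if this jar is absent.
- jar_yellow: White ceramic jar of polishing paste with a yellow lid and a yellow band: 58 mm in diameter, straight-sided to 52 mm, lid 54 mm in diameter, 68 mm high, 0.17 to 0.29 kg, standing upright on the table. Origin: centre of its underside, z up. None at the start if this jar is absent.
- jar_red: White ceramic jar of polishing paste with a red lid and a red band: 58 mm in diameter, straight-sided to 52 mm, lid 54 mm in diameter, 68 mm high, 0.17 to 0.29 kg, standing upright on the table. Origin: centre of its underside, z up. None at the start if this jar is absent.
- jar_green: White ceramic jar of polishing paste with a green lid and a green band: 58 mm in diameter, straight-sided to 52 mm, lid 54 mm in diameter, 68 mm high, 0.17 to 0.29 kg, standing upright on the table. Origin: centre of its underside, z up. None at the start if this jar is absent.
- tile_blue (a point): Centre of the blue tile (66 x 66 mm, set flush) in the top of the low wooden shelf, 24 mm above the table. Four tiles lie in a row, 76 mm apart, along the y axis of this frame; x runs across the shelf to its rear, away from the robot, where a rail 6 mm high stands 60 mm from the tile's centre. Board 120 mm deep, 348 mm long.
- tile_yellow (a point): Centre of the yellow tile (66 x 66 mm, set flush) in the top of the low wooden shelf, 24 mm above the table. Four tiles lie in a row, 76 mm apart, along the y axis of this frame; x runs across the shelf to its rear, away from the robot, where a rail 6 mm high stands 60 mm from the tile's centre. Board 120 mm deep, 348 mm long.
- tile_red (a point): Centre of the red tile (66 x 66 mm, set flush) in the top of the low wooden shelf, 24 mm above the table. Four tiles lie in a row, 76 mm apart, along the y axis of this frame; x runs across the shelf to its rear, away from the robot, where a rail 6 mm high stands 60 mm from the tile's centre. Board 120 mm deep, 348 mm long.
- tile_green (a point): Centre of the green tile (66 x 66 mm, set flush) in the top of the low wooden shelf, 24 mm above the table. Four tiles lie in a row, 76 mm apart, along the y axis of this frame; x runs across the shelf to its rear, away from the robot, where a rail 6 mm high stands 60 mm from the tile's centre. Board 120 mm deep, 348 mm long.
- hammer: Hammer lying on the table at the left, beyond the shelf end, 200 mm long; not part of the job, leave it alone. Origin: its underside (lying tools: along their length).
- chisel: Small chisel with a wooden handle lying behind the shelf, 190 mm long; not part of the job, leave it alone. Origin: its underside (lying tools: along their length).
- tile_stack: Two small tiles lying one on the other between spindle and shelf, 50 x 50 x 23 mm; not part of the job, leave it alone. Origin: its underside (lying tools: along their length).
- brush_pot: Green pot of brushes at the back, 80 mm wide, 180 mm high with its brushes; not part of the job, leave it alone. Origin: its underside (lying tools: along their length).
- bottle: Clear bottle with a green cap at the left side, 68 mm wide, 210 mm high; not part of the job, leave it alone. Origin: its underside (lying tools: along their length).
- glaze_tin: Blue round glaze tin at the right, near the robot, 80 mm in diameter, 70 mm high; not part of the job, leave it alone. Origin: its underside (lying tools: along their length).

How it is judged:
At the end, for the whole second after the job is handed in: All present wheels on the post, hub up, larger below smaller, collar on top, each resting on what is below (gap at most 2.5 mm), within 4 mm of the axis, level within 3 degrees; all present jars upright on the shelf within 15 mm of the centre of their colour's tile; all released and at rest (horizontal distance between each of wheel_large, wheel_middle, wheel_small, collar and seat below 0.004 m and angle between each of wheel_large, wheel_middle, wheel_small, collar's own z axis and vertical below 0.06 rad and z of wheel_large in the frame of seat below 0.0025 m and z of each of wheel_middle, wheel_small, collar in the frame of wheel_large above 0.015 m and (z of wheel_middle in the frame of wheel_large below 0.0225 m or z of wheel_middle in the frame of seat below 0.0025 m) and z of each of wheel_small, collar in the frame of wheel_middle above 0.015 m and (z of wheel_small in the frame of wheel_large below 0.0225 m or z of wheel_small in the frame of wheel_middle below 0.0225 m or z of wheel_small in the frame of seat below 0.0025 m) and z of collar in the frame of wheel_small above 0.015 m and (z of collar in the frame of wheel_large below 0.0225 m or z of collar in the frame of wheel_middle below 0.0225 m or z of collar in the frame of wheel_small below 0.0225 m) and horizontal distance between jar_blue and tile_blue below 0.015 m and angle between each of jar_blue, jar_yellow, jar_red, jar_green's own z axis and vertical below 0.1 rad and z of jar_blue in the frame of tile_blue between -0.004 and 0.004 m and horizontal distance between jar_yellow and tile_yellow below 0.015 m and z of jar_yellow in the frame of tile_yellow between -0.004 and 0.004 m and horizontal distance between jar_red and tile_red below 0.015 m and z of jar_red in the frame of tile_red between -0.004 and 0.004 m and horizontal distance between jar_green and tile_green below 0.015 m and z of jar_green in the frame of tile_green between -0.004 and 0.004 m and linear speed of each of wheel_large, wheel_middle, wheel_small, collar, jar_blue, jar_yellow, jar_red, jar_green below 0.02 m/s); the robot touches nothing.
It fails at once if the hammer, chisel, small tiles, brush pot, bottle or glaze tin is pushed more than 40 mm from its place (distance of any of hammer, chisel, tile_stack, brush_pot, bottle, glaze_tin from where it was at the start of the episode above 0.04 m).
Of wheel_large, wheel_middle, wheel_small only 2 to 3 are there at a start; the rules pass over those that are not, and their reading is None.
Of jar_blue, jar_yellow, jar_red, jar_green only 3 to 4 are there at a start; the rules pass over those that are not, and their reading is None.
At some moment in a run one of wheel_large, wheel_middle, wheel_small, collar, jar_blue, jar_yellow, jar_red, jar_green may be knocked a few centimetres aside while the robot is not near it.
It also fails if it takes over 210 s, if anything falls off the work surface, if the arm or the gripper's body presses on something with over 40 N, if the wrist force passes 120 N, or if a joint passes its speed limit or range.

ROBOT

A 6-joint arm with a two-finger parallel gripper is mounted at the origin on the work surface. World frame = base frame: x ahead of the robot, y to its left, z up, the work surface at z = 0. Lengths are in m, angles in rad, forces in N, time in s.
With the tool pointing down it reaches from about 0.375 to 0.975 m from the base axis. Payload 3.8 kg.
Tool frame: the origin (TCP) lies at the very end of the fingers, on their centre line; the grasp point (between the pads) lies bot.hold_point_z behind it (bot.hold_point_z is the distance from the TCP to the grasp point, in m); z points along the fingers, y is the line along which they close (so a half turn about z gives the same grasp; the last joint's range is limited). The gripper opens to 85 mm and grips with 20 to 120 N. Pads are 22 mm wide; open, the fingers measure 114 mm over their backs; the gripper's body (76 mm by 85 mm) begins 54 mm behind the grasp point. The pads swing forward as they close: fully open they stand 13 mm farther back than shut.
Start: joints at [-1.185, 0.264, 1.604, -0, 1.274, -0.037], TCP at [0.277, -0.616, 0.231] pointing down, gripper open.
Joint ranges: [-2.63, 2.63], [-0.94, 2.18], [0.31, 2.57], [-1.31, 4.45], [0, 2.66], [-2.55, 2.55]. Speed limits (rad/s): [2.57, 2.57, 3.14, 3.14, 3.14, 3.14].

INTERFACE

Orientations are given as a rotation vector (axis times angle).
In Python, from workcell import bot gives the robot as it stands.
- The arm moves only by the shell command python3 jog.py 'ROWS' [OPENING] [FORCE]. ROWS is a JSON list of rows, 1 to 5 of them, each written [[dx, dy, dz], turn]: dx, dy, dz in units of 100 mm, then a turn about the tool's z in rad; each row shifts and turns the commanded pose from where the row before left it, along the tool's axes as they then stand; what a row does not reach is not made up. A row lasts 1/8 s, in which the tool goes at most 0.0625 m and 0.188 rad, less where a joint would pass 70% of its speed; a pose out of reach is approached as far as the arm can. OPENING is the opening from 0.0 (shut) to 1.0 (fully open), set as the command begins (- or left out keeps the last). The fingers move at their own pace and stop on an object; FORCE is the grip in N (left out, the last holds). Time passes only in rows, so rows that do not move let the fingers close. It prints the time, the measured TCP pose, the force, the opening and the grip force at its end. Input that does not fit is refused with a message, and nothing moves.
- bot.read_state(): the state, without advancing time (a new reading comes with each control period).
- bot.read_camera(name): name is "scene" or "top" or "wrist"; returns the picture (420x560x3 uint8, red, green, blue); there is no depth.
- bot.camera_info(name): a dict with "intrinsics" (3x3 intrinsics, pixels), "extrinsics" (4x4, takes a point from camera to world coordinates). Camera axes: x right, y down, z forward; pixel columns grow to the right and rows downward; lengths in m; the calibration is good to about 2 mm. A picture is of the moment at which its call begins: read the wrist's pose just before it. camera_info takes no time and is no camera call; for the wrist camera it gives the pose at the moment of the call.
- bot.finish_job(): hands the job in; it is judged then, once.
The state is a dict: "time": time; "q": joint angles; "joint_vel": joint speeds; "joint_torque": joint torques, N m; "tool_pos": TCP position; "tcp_rot": TCP orientation; "wrist_force": force on the tool from outside, world axes, zero at the start; "torque": the same for the moment, N m; "width": opening from 0.0 (shut) to 1.0 (fully open); "grip_force": force on a finger pad.
Only numpy, scipy, OpenCV 4.12 (cv2) and the standard library are available. Lean on these libraries where they do the work, as an engineer would, in place of code of your own. Each camera call takes 0.05 s, during which the arm holds its last target. There are 200 camera calls.

## Working session

There is one attempt and no reset: what is moved stays moved. The work goes in short steps, Python scripts to look and compute and a shell command to move; the robot and the scene stay as the last step left them, time stands still between calls to the robot, and variables do not carry over. Pictures are saved under pics/ and viewed, at most 14 in all, crops included, and the job is handed in when it is done.

```bash
ls; mkdir -p pics; python3 - <<'E'
from workcell import bot
import cv2,numpy as np
np.set_printoptions(precision=4,suppress=True)
for n in ["scene","top","wrist"]:
    im=bot.read_camera(n); cv2.imwrite(f"pics/{n}0.png",cv2.resize(im[:,:,::-1],(800,600),interpolation=cv2.INTER_CUBIC))
    c=bot.camera_info(n); print(n,c["intrinsics"],c["extrinsics"])
print(bot.read_state(),bot.hold_point_z)
E
```

```text
jog.py
pics
workcell.py
scene [[491.2914   0.     285.4013]
 [  0.     491.2914 206.5592]
 [  0.       0.       1.    ]] [[ 0.851   0.3926 -0.3488  1.0816]
 [ 0.5251 -0.6338  0.568  -0.7607]
 [ 0.0019 -0.6665 -0.7455  1.1138]
 [ 0.      0.      0.      1.    ]]
top [[411.6257   0.     276.668 ]
 [  0.     411.6257 209.601 ]
 [  0.       0.       1.    ]] [[-0.0041 -0.9988  0.0482  0.5071]
 [-1.      0.0044  0.0049  0.0599]
 [-0.0051 -0.0482 -0.9988  1.2944]
 [ 0.      0.      0.      1.    ]]
wrist [[295.9846   0.     279.8113]
 [  0.     295.9846 207.7868]
 [  0.       0.       1.    ]] [[ 0.4113 -0.8747 -0.2562  0.3418]
 [-0.9115 -0.3956 -0.1128 -0.5857]
 [-0.0027  0.2799 -0.96    0.3734]
 [ 0.      0.      0.      1.    ]]
{'time': 0.15, 'q': array([-1.1849,  0.2646,  1.6051,  0.    ,  1.2737, -0.0369]), 'joint_vel': array([ 0.0007, -0.0029, -0.0031, -0.0004, -0.0016,  0.0013]), 'joint_torque': array([  0.    , -51.5906, -36.796 ,  -0.0001,   0.008 ,   0.    ]), 'tool_pos': array([ 0.2767, -0.615 ,  0.2302]), 'tcp_rot': array([-3.0699, -0.6588,  0.0005]), 'wrist_force': array([-0.245 ,  0.5113,  0.6373]), 'torque': array([ 0.0052, -0.0127, -0.006 ]), 'grip_force': 0.0, 'width': 1.0008262862875519} 0.0187
```

View pics/top0.png

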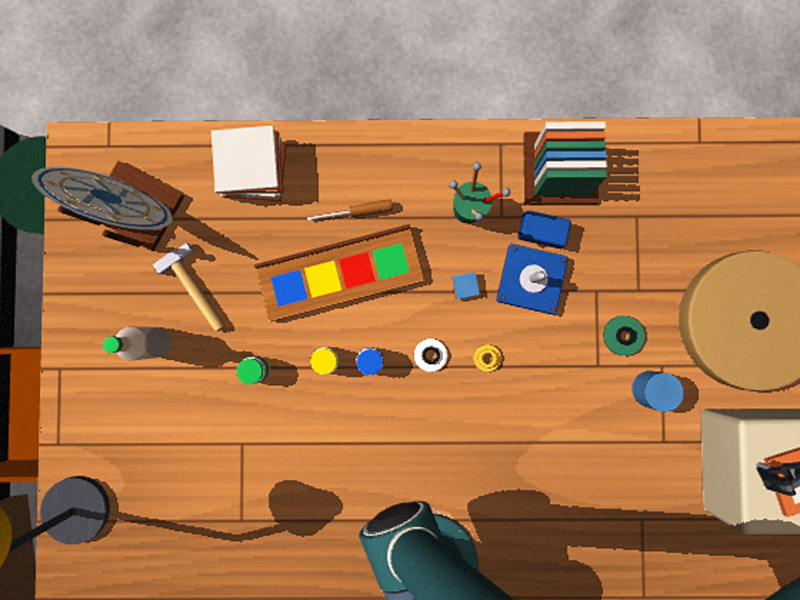

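View pics/scene0.png

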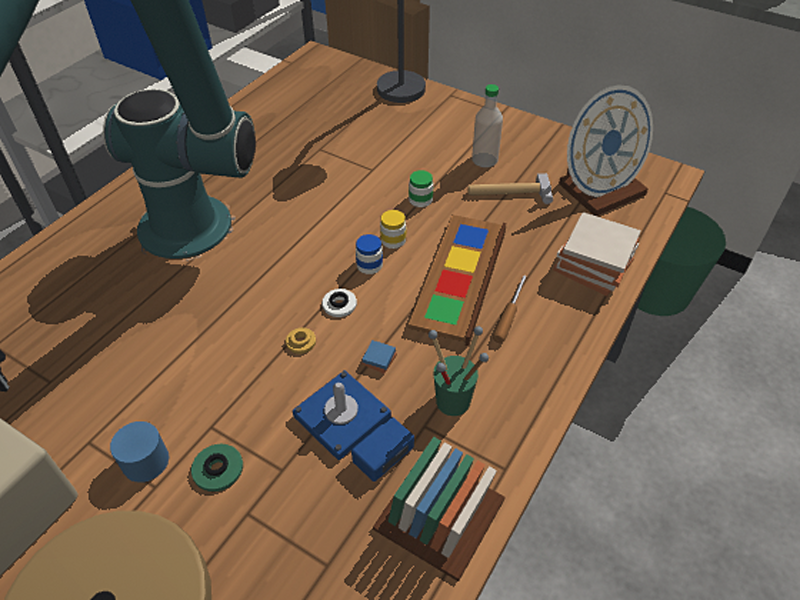

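The top view shows a green wheel (625,335), white wheel (431,355), collar (488,358), blue jar (370,361), yellow jar (324,361), green jar (252,370), post (535,278) and tiles around (290–391, 261–288). There is no large wheel and no red jar. Next I'll measure from both views.

```bash
cat > h.py <<'E'
from workcell import bot
import cv2,numpy as np
from scipy.spatial.transform import Rotation as R
np.set_printoptions(precision=4,suppress=True)
def ray(c,uv):
    K,E=np.array(c["intrinsics"]),np.array(c["extrinsics"])
    d=E[:3,:3]@np.linalg.solve(K,[uv[0],uv[1],1.]); return E[:3,3],d/np.linalg.norm(d)
def plane(c,uv,z):
    o,d=ray(c,uv); return o+d*(z-o[2])/d[2]
def tri(obs):
    A=0;b=0
    for c,uv in obs:
        o,d=ray(c,uv); P=np.eye(3)-np.outer(d,d); A=A+P; b=b+P@o
    p=np.linalg.solve(A,b)
    return p,max(np.linalg.norm((np.eye(3)-np.outer(d,d))@(p-o)) for o,d in [ray(*x) for x in obs])
def proj(c,p):
    E=np.linalg.inv(np.array(c["extrinsics"])); q=np.array(c["intrinsics"])@(E[:3,:3]@p+E[:3,3]); return q[:2]/q[2]
def rel(p,yaw=None):
    """tool-axes shift to put TCP at p; and turn to yaw"""
    s=bot.read_state(); M=R.from_rotvec(s["tcp_rot"]).as_matrix()
    y=np.arctan2(M[1,0],M[0,0]); d=M.T@(np.array(p)-s["tool_pos"])
    return d,y,(None if yaw is None else -(yaw-y))
def shot(n,name,box=None,s=1):
    c=bot.camera_info(n); im=bot.read_camera(n)
    v=im[:,:,::-1]
    if box: x0,y0,x1,y1=box; v=v[y0:y1,x0:x1]
    cv2.imwrite("pics/"+name,cv2.resize(v,None,fx=s,fy=s,interpolation=cv2.INTER_CUBIC)); return c,im
COL={"blue":((105,150,70),(125,255,255)),"yellow":((22,150,120),(32,255,255)),"red":((0,200,100),(6,255,255)),"green":((55,120,60),(85,255,255))}
def blobs(im,amin=60):
    h=cv2.cvtColor(im,cv2.COLOR_RGB2HSV); out=[]
    for k,(a,b) in COL.items():
        n,l,st,ce=cv2.connectedComponentsWithStats(cv2.inRange(h,a,b))
        out+=[(k,ce[i].round(1),st[i].tolist()) for i in range(1,n) if st[i][4]>amin]
    return out
E
python3 - <<'E'
from h import *
for n,b in (("top",(160,150,460,275)),("scene",(130,110,360,350))):
    c,im=shot(n,n+"1.png",b,2.6 if n=="top" else 2.5)
    for x in blobs(im): print(n,*x,"z0.024",plane(c,x[1],.024)[:2],"z.068",plane(c,x[1],.068)[:2])
E
```

```text
top blue [381.5 159.6] [364, 148, 35, 24, 595] z0.024 [ 0.7224 -0.2599] z.068 [ 0.7149 -0.2488]
top blue [372.  195.1] [348, 171, 49, 49, 1346] z0.024 [ 0.612  -0.2288] z.068 [ 0.6084 -0.2188]
top blue [201.9 201.2] [190, 189, 25, 25, 431] z0.024 [0.5955 0.2975] z.068 [0.5924 0.2893]
top blue [258.1 253. ] [250, 244, 18, 18, 245] z0.024 [0.4351 0.1238] z.068 [0.4376 0.1216]
top yellow [225.8 195. ] [213, 183, 26, 25, 452] z0.024 [0.6144 0.2235] z.068 [0.6107 0.2178]
top yellow [339.1 250.1] [331, 242, 18, 18, 156] z0.024 [ 0.443  -0.1252] z.068 [ 0.4452 -0.1188]
top yellow [226.1 252.7] [217, 244, 19, 18, 263] z0.024 [0.4364 0.2222] z.068 [0.4388 0.2166]
top red [249.4 188.7] [237, 176, 26, 26, 462] z0.024 [0.6336 0.1504] z.068 [0.6293 0.1472]
top green [ 14.  123.4] [0, 98, 32, 62, 623] z0.024 [0.8423 0.8877] z.068 [0.8307 0.859 ]
top green [399.8 101.8] [375, 99, 49, 17, 236] z0.024 [ 0.904 -0.32 ] z.068 [ 0.8902 -0.3068]
top green [398.5 122.6] [375, 119, 49, 17, 204] z0.024 [ 0.8383 -0.3147] z.068 [ 0.8268 -0.3018]
top green [332.  133.8] [322, 128, 21, 12, 155] z0.024 [ 0.8041 -
[... 1217 characters left out ...]
4 [ 0.7144 -0.2517] z.068 [ 0.7292 -0.2723]
scene yellow [274.8 152.1] [267, 147, 17, 11, 149] z0.024 [0.4152 0.2565] z.068 [0.4421 0.2154]
scene yellow [323.5 181.1] [311, 172, 25, 19, 316] z0.024 [0.6168 0.2229] z.068 [0.6356 0.1832]
scene red [317.2 198. ] [305, 189, 25, 19, 310] z0.024 [0.6352 0.1498] z.068 [0.6532 0.113 ]
scene green [344.1  62.8] [340, 59, 9, 9, 63] z0.024 [0.3646 0.8558] z.068 [0.3936 0.7906]
scene green [294.4 125.1] [287, 120, 16, 12, 148] z0.024 [0.398 0.411] z.068 [0.4256 0.3637]
scene green [294.5 137.8] [287, 134, 16, 7, 64] z0.024 [0.4333 0.3529] z.068 [0.4594 0.3079]
scene green [310.4 216.4] [297, 206, 27, 21, 374] z0.024 [0.6541 0.0752] z.068 [0.6714 0.0415]
```

View pics/top1.png

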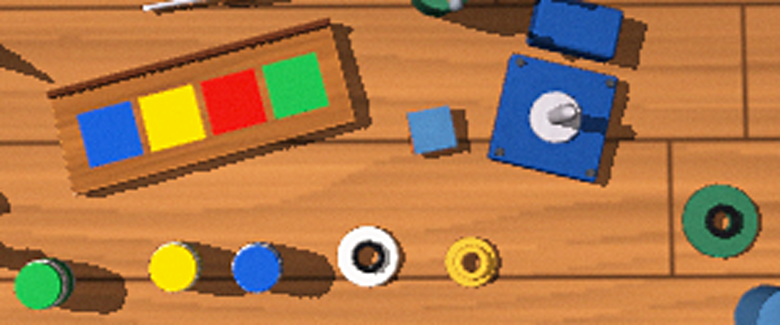

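View pics/scene1.png

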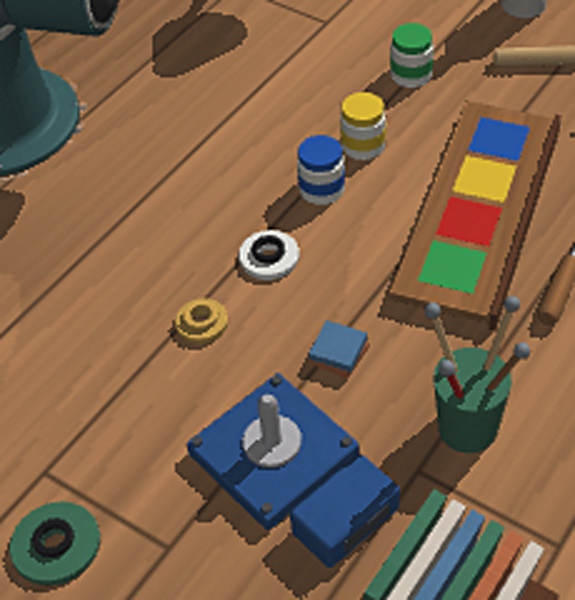

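The crops show the hubs (top crop: white 370,257; brass 471,262; green 723,222; seat 555,117) and the same points in the scene crop (267,249; 202,313; 52,537; 272,440; post tip 267,398). Next I triangulate them.

```bash
python3 - <<'E'
from h import *
t,s=bot.camera_info("top"),bot.camera_info("scene")
T=lambda u,v:(160+u/2.6,150+v/2.6)
S=lambda u,v:(130+u/2.5,110+v/2.5)
for n,a,b in [("white",T(370,257),S(267,249)),("collar",T(471,262),S(202,313)),("green",T(723,222),S(52,537)),("seat",T(555,117),S(272,440)),("posttip",T(570,110),S(267,398)),
 ("jblue",(258.1,253),(257.6,170.6)),("jyel",(226.1,252.7),(274.8,152.1)),("jgreen",(174.4,259.5),(294.4,125.1)),
 ("tb",(201.9,201.2),(329,165.2)),("ty",(225.8,195),(323.5,181.1)),("tr",(249.4,188.7),(317.2,198)),("tg",(273.1,182.5),(310.4,216.4))]:
    print(n,*tri([(t,a),(s,b)]))
E
```

```text
white [ 0.4487 -0.0114  0.0149] 0.0022498234145951327
collar [ 0.4427 -0.131   0.0165] 0.002708092844633236
green [ 0.4883 -0.4323  0.014 ] 0.002020392583718297
seat [ 0.6135 -0.2318  0.0259] 0.0017391373755324636
posttip [ 0.6144 -0.2314  0.1024] 0.0010783976458964193
jblue [0.4377 0.1223 0.0609] 0.0007141593811892483
jyel [0.4395 0.2176 0.065 ] 0.0010208894152685158
jgreen [0.4193 0.3729 0.059 ] 0.0007748259268647131
tb [0.5958 0.2981 0.0211] 0.00016282001416648994
ty [0.6153 0.2242 0.0219] 0.0008372170992601061
tr [0.6342 0.1507 0.0225] 0.00047868587398811687
tg [0.653  0.077  0.0216] 0.0001782411033836108
```

```bash
python3 - <<'E'
from h import *
print(rel([0.4883,-0.4323,0.18],np.pi/2))
E
```

```text
(array([ 0.2679, -0.08  ,  0.0507]), np.float64(0.4227346334341673), np.float64(-1.1480616933607293))
```
Motion first in tool axes then turn; do translation with turn mid-way complicates. Just first turn 0.164*7 rows = -1.148; then in world aligned: dx(world y)=+0.183 , dy (world x)=+0.2115, dz=0.05 down. Hmm glaze tin at (658,391) top -> ~ (0.39,-0.49?) 70 high; TCP 0.23→ fine at 0.18.

The manual's scale: shifts go in units of 100 mm. Converting my numbers, 0.048 m is 0.48, 0.045 m is 0.45.

```bash
python3 jog.py '[[[0,0,0],-0.164],[[0,0,0],-0.164],[[0,0,0],-0.164],[[0,0,0],-0.164],[[0,0,0],-0.164]]'
python3 jog.py '[[[0,0,0],-0.164],[[0,0,0],-0.164],[[0.45,0.43,0.1],0],[[0.45,0.43,0.1],0],[[0.45,0.43,0.1],0]]' 0.75
python3 jog.py '[[[0.48,0.43,0.1],0],[[0,0.395,0.1],0],[[0,0,0],0],[[0,0,0],0]]'
python3 - <<'E'
from h import *
c,im=shot("wrist","w1.png",None,1.4)
print(rel([0.4883,-0.4323,0.18],np.pi/2)); print(proj(c,[0.4883,-0.4323,0.02])*1.4)
E
```

```text
time: 0.88
tool_pos: [0.2769, -0.6154, 0.231]
tcp_rot: [-2.549, -1.836, -0.0]
wrist_force: [0.8, -0.2, 0.6]
width: 1.001
grip_force: 0.0
time: 1.5
tool_pos: [0.4057, -0.4805, 0.2012]
tcp_rot: [2.222, 2.22, 0.0]
wrist_force: [-0.6, -0.4, 0.3]
width: 0.749
grip_force: 0.0
time: 2.0
tool_pos: [0.4851, -0.4357, 0.1818]
tcp_rot: [-2.22, -2.221, 0.001]
wrist_force: [-0.4, 0.7, 0.6]
width: 0.749
grip_force: 0.0
(array([0.0038, 0.0035, 0.0021]), np.float64(1.5702653237114703), np.float64(-0.0005310030834262403))
[396.1    264.6901]
```

View pics/w1.png

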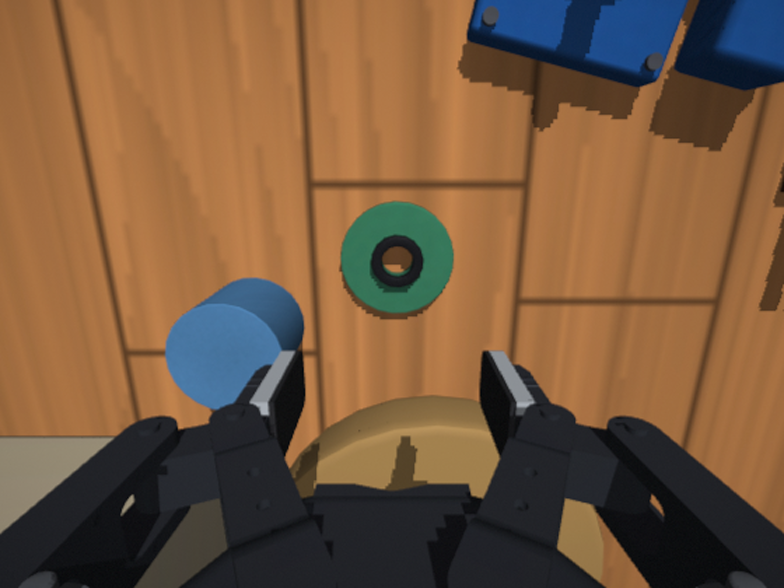

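The green wheel's hub sits at (397,261) in this picture. The glaze tin's top is at about (222,355).

```bash
python3 - <<'E'
from h import *
c=bot.camera_info("wrist")
p=plane(c,np.array([397,261])/1.4,.02); print(p, plane(c,np.array([222,357])/1.4,.07))
print(tri([(c,np.array([397,261])/1.4),(bot.camera_info("top"),(438.1,235.4))]))
print(rel([p[0],p[1],0.03],np.pi/2))
E
```

```text
[ 0.4887 -0.43    0.02  ] [ 0.3706 -0.4852  0.07  ]
(array([ 0.4878, -0.4277,  0.03  ]), np.float64(0.0008331756091814667))
(array([0.0062, 0.004 , 0.1521]), np.float64(1.5702653237114703), np.float64(-0.0005310030834262403))
```

Converted, 0.03 m is 0.3, 0.04 m is 0.4.

```bash
python3 jog.py '[[[0.062,0.04,0.4],0],[[0,0,0.4],0],[[0,0,0.4],0],[[0,0,0.3],0],[[0,0,0],0]]' 0.57
python3 jog.py '[[[0,0,0.06],0],[[0,0,0.04],0],[[0,0,0.03],0],[[0,0,0],0],[[0,0,0],0]]'
python3 jog.py '[[[0,0,0.02],0],[[0,0,0],0],[[0,0,0],0]]'; python3 jog.py '[[[0,0,0.02],0],[[0,0,0],0],[[0,0,0],0]]'
```

```text
time: 2.68
tool_pos: [0.4864, -0.4285, 0.0293]
tcp_rot: [-2.219, -2.215, 0.001]
wrist_force: [-0.3, -0.1, -0.1]
width: 0.57
grip_force: 0.0
time: 3.3
tool_pos: [0.4898, -0.4296, 0.0193]
tcp_rot: [2.221, 2.221, 0.0]
wrist_force: [0.4, 0.7, -1.0]
width: 0.573
grip_force: 0.0
time: 3.68
tool_pos: [0.4895, -0.4295, 0.0169]
tcp_rot: [-2.221, -2.221, 0.0]
wrist_force: [-0.7, -0.7, -0.3]
width: 0.569
grip_force: 0.0
time: 4.05
tool_pos: [0.4895, -0.4295, 0.0149]
tcp_rot: [-2.221, -2.221, 0.0]
wrist_force: [1.1, -0.1, -1.2]
width: 0.571
grip_force: 0.0
```

```bash
for i in 1; do python3 jog.py '[[[0,0,0.02],0],[[0,0,0],0],[[0,0,0],0]]'; python3 jog.py '[[[0,0,0.015],0],[[0,0,0],0],[[0,0,0],0]]';done; python3 jog.py '[[[0,0,0.015],0],[[0,0,0],0],[[0,0,0],0]]' |grep -v rot
```

```text
time: 4.42
tool_pos: [0.4895, -0.4295, 0.0129]
tcp_rot: [-2.221, -2.221, 0.0]
wrist_force: [0.3, 0.6, 1.1]
width: 0.568
grip_force: 0.0
time: 4.8
tool_pos: [0.4895, -0.4295, 0.0114]
tcp_rot: [-2.221, -2.221, 0.0]
wrist_force: [0.6, 0.9, 0.0]
width: 0.572
grip_force: 0.0
time: 5.18
tool_pos: [0.4895, -0.4295, 0.0099]
wrist_force: [-0.4, -0.9, 0.3]
width: 0.57
grip_force: 0.0
```

```bash
python3 jog.py '[[[0,0,0],0],[[0,0,0],0],[[0,0,0],0],[[0,0,0],0]]' 0.3 45
python3 jog.py '[[[0,0,-0.2],0],[[0,0,-0.4],0],[[0,0,-0.5],0],[[0,0,-0.4],0],[[0,0,0],0]]'
python3 - <<'E'
from h import *
c,im=shot("wrist","w2.png",None,1.4)
print(rel([0.6135,-0.2318,0.16],np.pi/2))
E
```

```text
time: 5.68
tool_pos: [0.4899, -0.4298, 0.0104]
tcp_rot: [2.221, 2.221, 0.0]
wrist_force: [-0.7, -0.0, 3.6]
width: 0.433
grip_force: 45.5
time: 6.3
tool_pos: [0.4919, -0.4317, 0.1659]
tcp_rot: [2.215, 2.215, 0.0]
wrist_force: [0.8, -0.6, -1.3]
width: 0.437
grip_force: 45.5
(array([0.1986, 0.123 , 0.0025]), np.float64(1.5708425797592762), np.float64(4.625296437965609e-05))
```

View pics/w2.png

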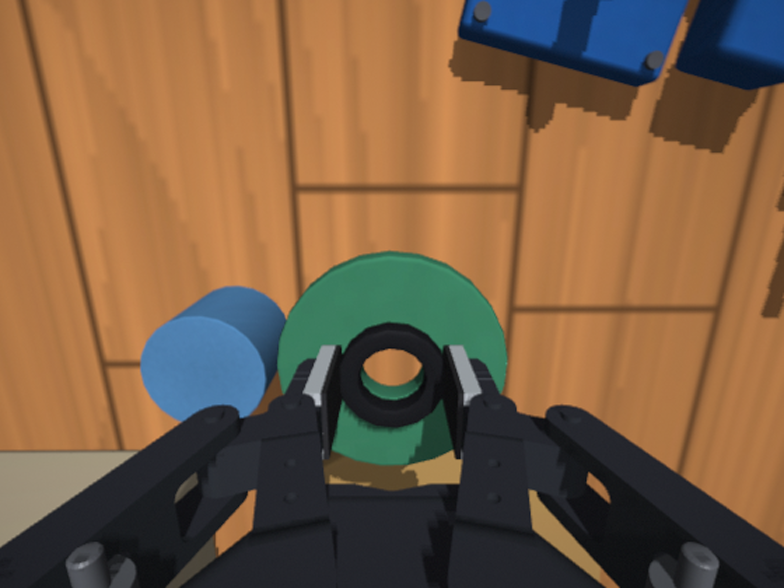

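The wheel is held level, with its hub top centred at (392,375). I'll move to just short of the spindle and look at the post.

```bash
python3 - <<'E'
from h import *
c=bot.camera_info("wrist");s=bot.read_state();p=plane(c,np.array([392,375])/1.4,s["tool_pos"][2]+.0098)
print(p-s["tool_pos"])
E
python3 jog.py '[[[0.36,0.41,-0.1],0],[[0.36,0.41,-0.1],0],[[0.36,0.41,-0.1],0],[[0,0,0],0],[[0,0,0],0]]'
python3 - <<'E'
from h import *
c,im=shot("wrist","w3.png",None,1.4)
print(rel([0.6135,-0.2318,0.16],np.pi/2)); print([proj(c,p)*1.4 for p in ([0.6135,-0.2318,0.03],[0.6135,-0.2318,0.104])])
E
```

```text
[0.0002 0.0016 0.0098]
time: 6.98
tool_pos: [0.6112, -0.3207, 0.1875]
tcp_rot: [-2.217, -2.22, 0.003]
wrist_force: [-0.7, -0.4, -1.7]
width: 0.437
grip_force: 45.7
(array([0.0895, 0.0027, 0.0278]), np.float64(1.5706633040526867), np.float64(-0.0001330227422098318))
[array([396.198 , 144.4006]), array([397.028 , 135.4613])]
```

View pics/w3.png

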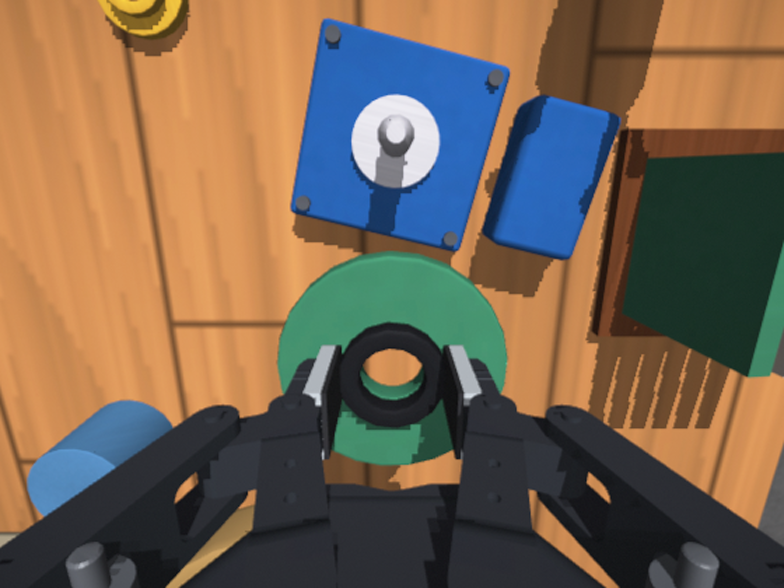

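Seat centre is at (396,141) and the post tip at (397,130).

```bash
python3 - <<'E'
from h import *
c=bot.camera_info("wrist")
a=plane(c,np.array([396,141])/1.4,.03);b=plane(c,np.array([396.5,131])/1.4,.104);print(a,b)
p=(a+b)/2-[.0002,.0016,0]; print(rel([p[0],p[1],.15],np.pi/2))
E
```

```text
[ 0.6131 -0.2302  0.03  ] [ 0.613  -0.2303  0.104 ]
(array([0.0894, 0.0021, 0.0378]), np.float64(1.5706633040526867), np.float64(-0.0001330227422098318))
```

Converted, 0.045 m is 0.45, 0.0445 m is 0.445.

```bash
python3 jog.py '[[[0.45,0.01,0.1],0],[[0.445,0.01,0.2],0],[[0,0,0.3],0],[[0,0,0],0],[[0,0,0],0]]'
```

```text
time: 7.65
tool_pos: [0.6141, -0.2333, 0.1303]
tcp_rot: [2.223, 2.219, -0.0]
wrist_force: [0.6, -0.9, -0.9]
width: 0.44
grip_force: 45.7
```

```bash
python3 jog.py '[[[0.015,-0.008,0],0],[[0,0,0],0],[[0,0,0.15],0],[[0,0,0.1],0],[[0,0,0],0]]'; python3 jog.py '[[[0,0,0.1],0],[[0,0,0.1],0],[[0,0,0.1],0],[[0,0,0],0],[[0,0,0],0]]'
```

```text
time: 8.28
tool_pos: [0.6123, -0.2298, 0.1026]
tcp_rot: [-2.219, -2.219, 0.002]
wrist_force: [-0.0, -0.0, -2.2]
width: 0.436
grip_force: 45.7
time: 8.9
tool_pos: [0.6139, -0.2306, 0.075]
tcp_rot: [2.221, 2.221, 0.0]
wrist_force: [-0.1, -0.3, -1.5]
width: 0.439
grip_force: 45.7
```

```bash
python3 jog.py '[[[0,0,0.1],0],[[0,0,0.1],0],[[0,0,0.08],0],[[0,0,0],0],[[0,0,0],0]]'; python3 jog.py '[[[0,0,0.03],0],[[0,0,0],0],[[0,0,0.02],0],[[0,0,0],0],[[0,0,0],0]]'
```

```text
time: 9.52
tool_pos: [0.614, -0.2306, 0.047]
tcp_rot: [2.221, 2.221, 0.0]
wrist_force: [0.8, -0.7, -2.1]
width: 0.435
grip_force: 45.7
time: 10.15
tool_pos: [0.6137, -0.2305, 0.0419]
tcp_rot: [-2.221, -2.221, 0.0]
wrist_force: [0.4, 0.3, -1.3]
width: 0.439
grip_force: 45.7
```

Converted, 0.0015 m is 0.015, 0.001 m is 0.01.

```bash
python3 jog.py '[[[0,0,0.015],0],[[0,0,0],0],[[0,0,0.01],0],[[0,0,0],0],[[0,0,0],0]]'; python3 jog.py '[[[0,0,0],0],[[0,0,0],0],[[0,0,0],0]]' 0.57;  python3 jog.py '[[[0,0,-0.2],0],[[0,0,-0.4],0],[[0,0,-0.6],0],[[0,0,0],0],[[0,0,0],0]]' 0.6;python3 - <<'E'
from h import *
print(rel([.4427,-.131,.165]))
E
```

```text
time: 10.78
tool_pos: [0.6139, -0.2306, 0.0404]
tcp_rot: [2.221, 2.221, 0.0]
wrist_force: [-2.5, 1.7, 5.2]
width: 0.434
grip_force: 46.3
time: 11.15
tool_pos: [0.6138, -0.2305, 0.0392]
tcp_rot: [-2.221, -2.221, 0.0]
wrist_force: [0.0, -0.6, -0.1]
width: 0.568
grip_force: 0.0
time: 11.78
tool_pos: [0.6142, -0.2307, 0.1611]
tcp_rot: [2.22, 2.22, 0.001]
wrist_force: [-0.7, 0.4, -0.7]
width: 0.598
grip_force: 0.0
(array([ 0.0997, -0.1715, -0.0044]), np.float64(1.5707554954267435), None)
```

Converted, -0.033 m is -0.33, 0.038 m is 0.38.

```bash
python3 jog.py '[[[0.38,-0.33,-0.04],0],[[0.38,-0.33,-0.04],0],[[0.38,-0.33,-0.04],0],[[0.38,-0.33,-0.04],0],[[0.38,-0.33,-0.04],0]]'; python3 jog.py '[[[0,0,0],0],[[0,0,0],0]]'
cat >> h.py <<'E'
RNG={"white":((0,0,150),(180,60,255)),"brass":((18,110,60),(34,255,255))}; RNG.update(COL)
def ring(im,key,c,zs):
    m=cv2.inRange(cv2.cvtColor(im,cv2.COLOR_RGB2HSV),*RNG[key]); m[270:]=0
    m=cv2.morphologyEx(m,cv2.MORPH_OPEN,np.ones((3,3)))
    for k in cv2.findContours(m,cv2.RETR_EXTERNAL,cv2.CHAIN_APPROX_NONE)[0]:
        if cv2.contourArea(k)>500:
            e=cv2.fitEllipse(cv2.convexHull(k)); f=c["intrinsics"][0][0]
            p=plane(c,e[0],zs); print(key,"px",np.round(e[0],1),"at",p,"diam",np.array(e[1])*np.linalg.norm(p-np.array(c["extrinsics"])[:3,3])/f)
E
python3 - <<'E'
from h import *
c,im=shot("wrist","w4.png",None,1.4)
ring(im,"white",c,.011);ring(im,"brass",c,.011)
print(bot.read_state()["tool_pos"],proj(c,[.4487,-.0114,.02])*1.4)
E
```

```text
time: 12.4
tool_pos: [0.4461, -0.0392, 0.1777]
tcp_rot: [-2.22, -2.219, 0.003]
wrist_force: [0.2, 0.2, 2.2]
width: 0.599
grip_force: 0.0
time: 12.65
tool_pos: [0.4485, -0.0406, 0.1787]
tcp_rot: [-2.22, -2.222, 0.001]
wrist_force: [-0.3, 0.3, 0.4]
width: 0.603
grip_force: 0.0
white px [280.2 158.8] at [ 0.4487 -0.0062  0.011 ] diam [0.0719 0.0724]
brass px [274.  264.9] at [ 0.4417 -0.1285  0.011 ] diam [0.059  0.0597]
[ 0.449  -0.0409  0.1789] [392.299 230.923]
```

View pics/w4.png

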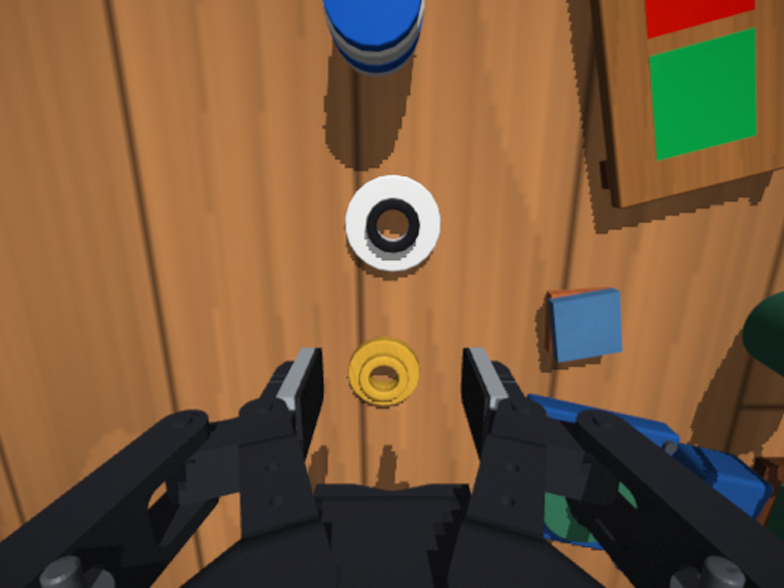

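White wheel is at (392,224), the collar at (384,370), both where expected. I'll centre over the white wheel and measure again.

```bash
python3 jog.py '[[[0.33,0,0.2],0],[[0,0,0.2],0],[[0,0,0.2],0],[[0,0,0],0],[[0,0,0],0]]' 0.57
python3 - <<'E'
from h import *
c=bot.camera_info("wrist");im=bot.read_camera("wrist")
ring(im,"white",c,.011)
print(rel([.4487,-.0065,.011]))
E
```

```text
time: 13.32
tool_pos: [0.4496, -0.0081, 0.1198]
tcp_rot: [2.222, 2.22, 0.0]
wrist_force: [0.4, 0.4, -0.1]
width: 0.572
grip_force: 0.0
white px [278.7 203. ] at [ 0.4487 -0.0055  0.011 ] diam [0.0694 0.0709]
(array([ 0.0015, -0.0013,  0.1092]), np.float64(1.5699765042174705), None)
```

```bash
python3 jog.py '[[[0.015,-0.013,0.3],0],[[0,0,0.4],0],[[0,0,0.3],0],[[0,0,0.092],0],[[0,0,0],0]]' 0.57
python3 jog.py '[[[0,0,0],0],[[0,0,0],0],[[0,0,0],0],[[0,0,0],0],[[0,0,0],0]]' 0.3 45
python3 jog.py '[[[0,0,-0.2],0],[[0,0,-0.4],0],[[0,0,-0.5],0],[[0,0,-0.5],0],[[0,0,0],0]]'
python3 jog.py '[[[0,0,0],0],[[0,0,0],0]]'
python3 - <<'E'
from h import *
c,im=shot("wrist","w5.png",None,1.4)
print(rel([0.613,-0.319,0.175],np.pi/2))
E
```

```text
time: 14.0
tool_pos: [0.448, -0.0062, 0.0107]
tcp_rot: [2.222, 2.221, 0.0]
wrist_force: [0.8, -0.0, 1.6]
width: 0.569
grip_force: 0.0
time: 14.62
tool_pos: [0.4493, -0.0062, 0.012]
tcp_rot: [2.219, 2.22, 0.003]
wrist_force: [-0.3, 0.3, 6.0]
width: 0.44
grip_force: 45.6
time: 15.25
tool_pos: [0.4514, -0.0062, 0.1757]
tcp_rot: [2.215, 2.216, 0.012]
wrist_force: [0.8, -0.4, -0.6]
width: 0.433
grip_force: 45.5
time: 15.5
tool_pos: [0.4459, -0.0059, 0.1684]
tcp_rot: [-2.219, -2.22, 0.004]
wrist_force: [0.4, 0.8, -0.2]
width: 0.437
grip_force: 45.5
(array([-0.3131,  0.167 , -0.0074]), np.float64(1.5707990916631747), np.float64(2.7648682781045153e-06))
```

View pics/w5.png

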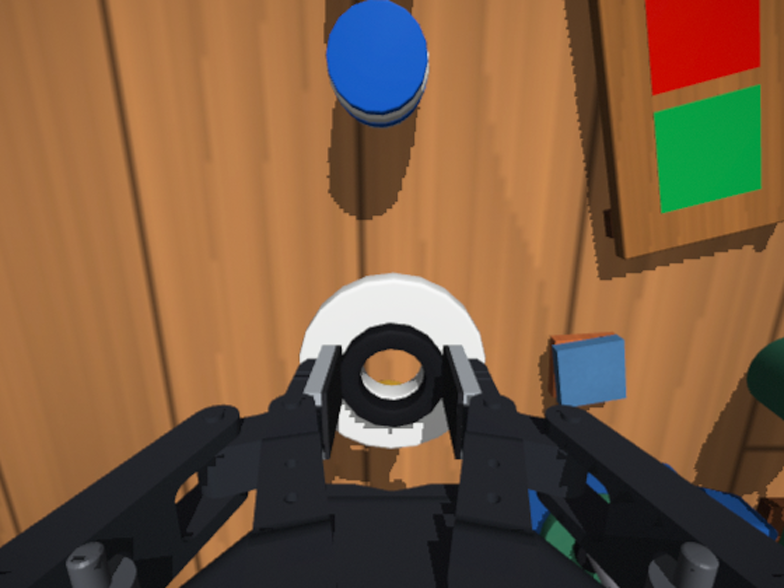

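The white wheel is held just like the first one, hub centre at (392,375), so the same final TCP position applies.

Converted, -0.045 m is -0.45, 0.033 m is 0.33.

```bash
python3 jog.py '[[[-0.45,0.33,0],0],[[-0.45,0.33,0],0],[[-0.45,0.33,0],0],[[-0.45,0.33,0],0],[[-0.447,0.33,0],0]]'; python3 jog.py '[[[0,0,0],0],[[0,0,0],0],[[0,0,0],0]]' >/dev/null
python3 - <<'E'
from h import *
print(rel([0.6138,-0.2306,0.13],np.pi/2))
E
```

```text
time: 16.18
tool_pos: [0.6125, -0.2319, 0.168]
tcp_rot: [-2.219, -2.219, 0.002]
wrist_force: [0.6, 0.4, -0.6]
width: 0.437
grip_force: 45.5
(array([-0.0013,  0.0025,  0.0394]), np.float64(1.571664688667299), np.float64(0.0008683618724023567))
```

Converted, 0.02 m is 0.2, 0.0022 m is 0.022.

```bash
python3 jog.py '[[[-0.013,0.022,0.2],0],[[0,0,0.2],0],[[0,0,0],0],[[0,0,0],0],[[0,0,0],0]]'; python3 jog.py '[[[0,0,0.15],0],[[0,0,0.15],0],[[0,0,0.15],0],[[0,0,0],0],[[0,0,0],0]]';  python3 jog.py '[[[0,0,0.1],0],[[0,0,0.08],0],[[0,0,0.03],0],[[0,0,0],0],[[0,0,0],0]]'
```

```text
time: 17.18
tool_pos: [0.6152, -0.2322, 0.131]
tcp_rot: [2.221, 2.22, 0.001]
wrist_force: [-0.0, -0.4, -1.0]
width: 0.439
grip_force: 45.5
time: 17.8
tool_pos: [0.6134, -0.2309, 0.0837]
tcp_rot: [-2.219, -2.219, 0.001]
wrist_force: [-2.0, 5.5, -3.3]
width: 0.437
grip_force: 45.9
time: 18.42
tool_pos: [0.6139, -0.2308, 0.0642]
tcp_rot: [-2.22, -2.219, -0.0]
wrist_force: [-3.4, 6.7, -0.5]
width: 0.434
grip_force: 46.3
```

```bash
python3 jog.py '[[[0.012,-0.008,0.02],0],[[0,0,0],0],[[0,0,0.015],0],[[0,0,0],0],[[0,0,0],0]]'; python3 jog.py '[[[0,0,0.01],0],[[0,0,0],0],[[0,0,0],0]]'
```

```text
time: 19.05
tool_pos: [0.6141, -0.2306, 0.0621]
tcp_rot: [2.222, 2.221, 0.001]
wrist_force: [-4.0, 6.0, 5.8]
width: 0.433
grip_force: 46.8
time: 19.42
tool_pos: [0.6141, -0.2306, 0.062]
tcp_rot: [2.222, 2.221, 0.001]
wrist_force: [-5.8, 7.4, 9.7]
width: 0.439
grip_force: 47.3
```

Converted, -0.02 m is -0.2, -0.06 m is -0.6.

```bash
python3 jog.py '[[[0,0,0],0],[[0,0,0],0],[[0,0,0],0]]' 0.57;  python3 jog.py '[[[0,0,-0.2],0],[[0,0,-0.4],0],[[0,0,-0.6],0],[[0,0,0],0],[[0,0,0],0]]' 0.6;python3 - <<'E'
from h import *
print(rel([.442,-.131,.12]))
E
```

```text
time: 19.8
tool_pos: [0.6144, -0.2315, 0.06]
tcp_rot: [2.221, 2.22, 0.0]
wrist_force: [-0.2, 0.2, 0.1]
width: 0.569
grip_force: 0.0
time: 20.42
tool_pos: [0.6143, -0.231, 0.1813]
tcp_rot: [2.22, 2.22, 0.001]
wrist_force: [-0.1, 0.7, -1.6]
width: 0.597
grip_force: 0.0
(array([ 0.1001, -0.1724,  0.0609]), np.float64(1.570825438910296), None)
```

Converted, -0.043 m is -0.43, 0.025 m is 0.25.

```bash
python3 jog.py '[[[0.25,-0.43,0],0],[[0.25,-0.43,0.1],0],[[0.25,-0.43,0.2],0],[[0.25,-0.43,0.2],0],[[0,0,0.1],0]]' 0.57; python3 jog.py '[[[0,0,0],0],[[0,0,0],0],[[0,0,0],0]]' >/dev/null
python3 - <<'E'
from h import *
c=bot.camera_info("wrist");im=bot.read_camera("wrist")
ring(im,"brass",c,.011)
print(rel([.442,-.1292,.011]))
E
```

```text
time: 21.05
tool_pos: [0.4349, -0.1279, 0.1151]
tcp_rot: [-2.214, -2.216, 0.007]
wrist_force: [0.2, -0.2, 0.9]
width: 0.57
grip_force: 0.0
brass px [277.1 202.8] at [ 0.4413 -0.1291  0.011 ] diam [0.0586 0.0589]
(array([ 0.0023, -0.0014,  0.1096]), np.float64(1.5705029197526585), None)
```

Converted, -0.002 m is -0.02, 0.0015 m is 0.015.

```bash
python3 jog.py '[[[0.015,-0.02,0.3],0],[[0,0,0.4],0],[[0,0,0.3],0],[[0,0,0.096],0],[[0,0,0],0]]' 0.57
python3 jog.py '[[[0,0,0],0],[[0,0,0],0],[[0,0,0],0],[[0,0,0],0],[[0,0,0],0]]' 0.3 45
python3 jog.py '[[[0,0,-0.2],0],[[0,0,-0.4],0],[[0,0,-0.5],0],[[0,0,-0.5],0],[[0,0,0],0]]'
python3 jog.py '[[[-0.25,0.43,0],0],[[-0.25,0.43,0],0],[[-0.25,0.43,0],0],[[-0.25,0.43,0],0],[[0,0,0],0]]'; python3 jog.py '[[[0,0,0],0],[[0,0,0],0],[[0,0,0],0]]' >/dev/null
python3 - <<'E'
from h import *
c,im=shot("wrist","w6.png",None,1.4)
print(rel([0.6138,-0.2306,0.14],np.pi/2))
E
```

```text
time: 22.1
tool_pos: [0.4404, -0.1296, 0.0104]
tcp_rot: [-2.222, -2.221, 0.0]
wrist_force: [-0.1, -0.5, 1.2]
width: 0.569
grip_force: 0.0
time: 22.72
tool_pos: [0.4412, -0.1298, 0.0117]
tcp_rot: [2.22, 2.22, 0.002]
wrist_force: [-1.1, -0.2, 7.0]
width: 0.438
grip_force: 45.1
time: 23.35
tool_pos: [0.4434, -0.1305, 0.1753]
tcp_rot: [2.215, 2.215, 0.007]
wrist_force: [0.0, 0.6, -1.6]
width: 0.436
grip_force: 45.8
time: 23.98
tool_pos: [0.6131, -0.2305, 0.1669]
tcp_rot: [-2.221, -2.219, 0.002]
wrist_force: [-0.4, 0.8, -2.3]
width: 0.434
grip_force: 46.0
(array([-0.0018,  0.0025,  0.0306]), np.float64(1.5710528473118384), np.float64(0.000256520516941805))
```

View pics/w6.png

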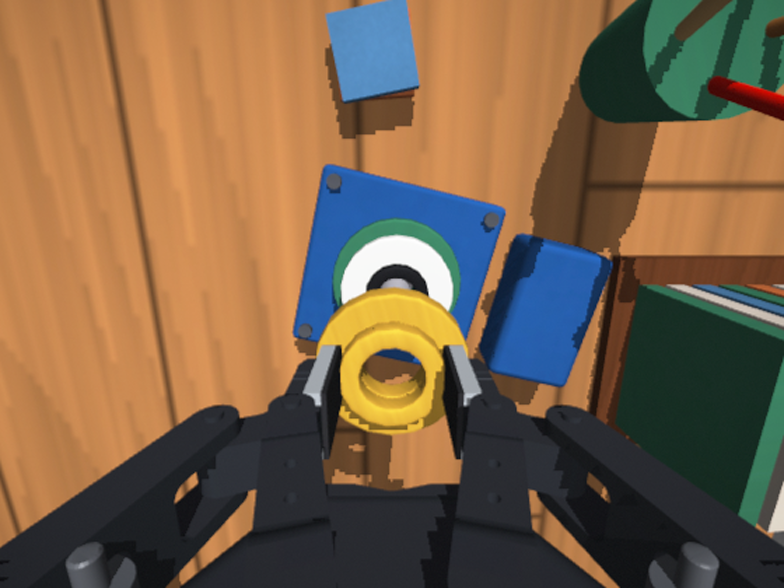

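The collar is held the same way, and both wheels sit nested on the spindle.

```bash
python3 jog.py '[[[-0.01,0.022,0.15],0],[[0,0,0.1],0],[[0,0,0],0],[[0,0,0],0],[[0,0,0],0]]'; python3 - <<'E'
from h import *
print(rel([0.6138,-0.2306,0.14],np.pi/2))
E
python3 jog.py '[[[0,0,0.15],0],[[0,0,0.15],0],[[0,0,0.1],0],[[0,0,0],0],[[0,0,0],0]]';  python3 jog.py '[[[0,0,0.08],0],[[0,0,0.05],0],[[0,0,0],0],[[0,0,0],0],[[0,0,0],0]]'
```

```text
time: 25.02
tool_pos: [0.6144, -0.2305, 0.1456]
tcp_rot: [2.221, 2.221, 0.001]
wrist_force: [-0.4, 0.4, -2.2]
width: 0.44
grip_force: 45.9
(array([-0.0001, -0.0006,  0.0056]), np.float64(1.5707961827442538), np.float64(-1.4405064274747303e-07))
time: 25.65
tool_pos: [0.6142, -0.2304, 0.1052]
tcp_rot: [2.221, 2.221, 0.0]
wrist_force: [-0.6, 0.1, -2.3]
width: 0.436
grip_force: 45.9
time: 26.28
tool_pos: [0.6144, -0.2304, 0.0925]
tcp_rot: [2.221, 2.221, 0.0]
wrist_force: [-0.4, 0.4, -2.3]
width: 0.439
grip_force: 45.9
```

The manual's scale: shifts go in units of 100 mm. Converting my numbers, 0.005 m is 0.05, 0.003 m is 0.03.

```bash
python3 jog.py '[[[0,0,0.05],0],[[0,0,0.03],0],[[0,0,0.015],0],[[0,0,0],0],[[0,0,0],0]]'; python3 jog.py '[[[0,0,0.01],0],[[0,0,0],0],[[0,0,0.007],0],[[0,0,0],0],[[0,0,0],0]]'
```

```text
time: 26.9
tool_pos: [0.6142, -0.2304, 0.0827]
tcp_rot: [2.221, 2.221, 0.0]
wrist_force: [1.0, -0.1, -2.3]
width: 0.437
grip_force: 46.0
time: 27.52
tool_pos: [0.6143, -0.2304, 0.0817]
tcp_rot: [2.221, 2.221, 0.0]
wrist_force: [-2.2, 0.4, 4.1]
width: 0.437
grip_force: 46.6
```

Converted, 0.052 m is 0.52, 0.05 m is 0.5.

```bash
python3 jog.py '[[[0,0,0],0],[[0,0,0],0],[[0,0,0],0]]' 0.57;  python3 jog.py '[[[0,0,-0.2],0],[[0,0,-0.4],0],[[0,0,-0.4],0],[[0.4,-0.3,0],0],[[0.5,-0.3,0],0]]' 0.6
python3 jog.py '[[[0.52,-0.23,0],0],[[0.52,-0.23,0],0],[[0.52,-0.23,0],0],[[0.52,-0.23,0],0],[[0.37,-0.23,0],0]]' 0.98;  python3 jog.py '[[[0,0,0],0],[[0,0,0],0],[[0,0,0],0]]' >/dev/null
python3 - <<'E'
from h import *
c,im=shot("wrist","w7.png",None,1.4)
ring(im,"blue",c,.068); print(rel([.4377,.1223,.16]))
E
```

```text
time: 27.9
tool_pos: [0.614, -0.2303, 0.0806]
tcp_rot: [-2.221, -2.221, 0.0]
wrist_force: [-0.5, 0.3, 0.5]
width: 0.571
grip_force: 0.0
time: 28.52
tool_pos: [0.5548, -0.1405, 0.1838]
tcp_rot: [2.221, 2.217, 0.003]
wrist_force: [-0.2, 0.1, -0.1]
width: 0.6
grip_force: 0.0
time: 29.15
tool_pos: [0.4388, 0.1066, 0.1828]
tcp_rot: [2.219, 2.221, 0.004]
wrist_force: [0.3, 0.7, 0.0]
width: 0.981
grip_force: 0.0
blue px [276.8 182.4] at [0.4375 0.124  0.068 ] diam [0.0525 0.0527]
blue px [494.8 -34.7] at [0.5971 0.2849 0.068 ] diam [0.0712 0.1868]
(array([ 0.0185, -0.0022,  0.0213]), np.float64(1.5690777002229357), None)
```

```bash
python3 jog.py '[[[0.195,-0.023,0.1],0],[[0,0,0.45],0],[[0,0,0.5],0],[[0,0,0.45],0],[[0,0,0.09],0]]'; python3 jog.py '[[[0,0,0],0],[[0,0,0],0]]'; python3 jog.py '[[[0,0,0],0],[[0,0,0],0],[[0,0,0],0],[[0,0,0],0]]' 0.4 50
python3 jog.py '[[[0,0,-0.3],0],[[0,0,-0.5],0],[[0,0,-0.5],0],[[0,0,0],0]]'
python3 - <<'E'
from h import *
print(rel([.5958,.2981,.14],1.824))
E
```

```text
time: 30.2
tool_pos: [0.4339, 0.1227, 0.0189]
tcp_rot: [-2.22, -2.217, 0.01]
wrist_force: [-0.4, -0.3, 0.1]
width: 0.979
grip_force: 0.0
time: 30.45
tool_pos: [0.439, 0.1244, 0.0239]
tcp_rot: [2.221, 2.219, 0.005]
wrist_force: [-0.3, 0.3, 1.8]
width: 0.984
grip_force: 0.0
time: 30.95
tool_pos: [0.4382, 0.1245, 0.0238]
tcp_rot: [2.22, 2.22, 0.004]
wrist_force: [-2.2, -1.4, 7.8]
width: 0.658
grip_force: 52.5
time: 31.45
tool_pos: [0.4405, 0.1251, 0.1572]
tcp_rot: [2.217, 2.218, 0.014]
wrist_force: [0.7, -0.0, -2.3]
width: 0.663
grip_force: 55.1
(array([0.1729, 0.1552, 0.0192]), np.float64(1.5710401111939298), np.float64(-0.25295988880607023))
```

```bash
python3 jog.py '[[[0.345,0.31,0],0],[[0.345,0.31,0],0],[[0.345,0.31,0],0],[[0.345,0.31,0],0],[[0.345,0.31,0],0]]'; python3 jog.py '[[[0,0,0],-0.126],[[0,0,0],-0.127],[[0,0,0],0],[[0,0,0],0],[[0,0,0],0]]'
python3 - <<'E'
from h import *
print(rel([.5958,.2981,.048],1.824))
E
```

```text
time: 32.08
tool_pos: [0.5913, 0.2973, 0.1495]
tcp_rot: [-2.22, -2.221, 0.005]
wrist_force: [0.7, -0.5, -2.4]
width: 0.66
grip_force: 55.0
time: 32.7
tool_pos: [0.5915, 0.2964, 0.1516]
tcp_rot: [-1.925, -2.482, 0.001]
wrist_force: [-0.1, 0.1, -1.8]
width: 0.658
grip_force: 55.0
(array([0.0005, 0.0047, 0.1036]), np.float64(1.822455103099821), np.float64(-0.0015448969001790047))
```

Converted, 0.035 m is 0.35, 0.03 m is 0.3.

```bash
python3 jog.py '[[[0,0.045,0.3],0],[[0,0,0.35],0],[[0,0,0.25],0],[[0,0,0.09],0],[[0,0,0],0]]'; python3 jog.py '[[[0,0,0.02],0],[[0,0,0],0],[[0,0,0.02],0],[[0,0,0],0],[[0,0,0],0]]'
```

```text
time: 33.33
tool_pos: [0.5959, 0.2977, 0.0527]
tcp_rot: [-1.924, -2.483, 0.001]
wrist_force: [-0.6, 0.2, -2.9]
width: 0.662
grip_force: 55.0
time: 33.95
tool_pos: [0.5961, 0.2978, 0.049]
tcp_rot: [1.923, 2.484, 0.0]
wrist_force: [0.1, 0.0, -1.7]
width: 0.663
grip_force: 55.0
```

```bash
python3 jog.py '[[[0,0,0.01],0],[[0,0,0],0],[[0,0,0.007],0],[[0,0,0],0]]'; python3 jog.py '[[[0,0,0],0],[[0,0,0],0],[[0,0,0],0],[[0,0,0],0]]' 0.95; python3 jog.py '[[[0,0,-0.3],0],[[0,0,-0.5],0],[[0,0,-0.5],0],[[0,0,0],0.126],[[0,0,0],0.127]]'
python3 jog.py '[[[-0.33,-0.52,0],0],[[-0.33,-0.52,0],0],[[-0.33,-0.52,0],0],[[0,0,0],0],[[0,0,0],0]]' 0.98;  python3 jog.py '[[[0,0,0],0]]' >/dev/null
python3 - <<'E'
from h import *
c,im=shot("wrist","w8.png",None,1.4)
ring(im,"yellow",c,.068); ring(im,"blue",c,.092);print(rel([.4395,.2176,.16]),bot.read_state()["tool_pos"])
E
```

```text
time: 34.45
tool_pos: [0.5962, 0.2979, 0.048]
tcp_rot: [1.923, 2.484, 0.0]
wrist_force: [-2.8, -1.2, 3.7]
width: 0.662
grip_force: 55.6
time: 34.95
tool_pos: [0.5961, 0.2978, 0.0472]
tcp_rot: [-1.923, -2.484, -0.0]
wrist_force: [-0.6, 0.0, 0.2]
width: 0.949
grip_force: 0.0
time: 35.58
tool_pos: [0.5968, 0.2982, 0.1789]
tcp_rot: [2.225, 2.216, 0.004]
wrist_force: [0.4, -0.4, -0.1]
width: 0.955
grip_force: 0.0
time: 36.2
tool_pos: [0.4407, 0.199, 0.1779]
tcp_rot: [2.221, 2.221, 0.003]
wrist_force: [-0.1, 0.2, 0.8]
width: 0.982
grip_force: 0.0
yellow px [276.  184.1] at [0.4388 0.219  0.068 ] diam [0.0529 0.0533]
yellow px [456.3 172. ] at [0.5942 0.2298 0.068 ] diam [0.0662 0.0917]
blue px [493.2  83.7] at [0.5957 0.2977 0.092 ] diam [0.067  0.0786]
blue px [438.2  72.3] at [0.5549 0.3052 0.092 ] diam [0.0567 0.1106]
(array([ 0.018 , -0.0022,  0.018 ]), np.float64(1.5710233761097943), None) [0.4417 0.1996 0.178 ]
```

View pics/w8.png

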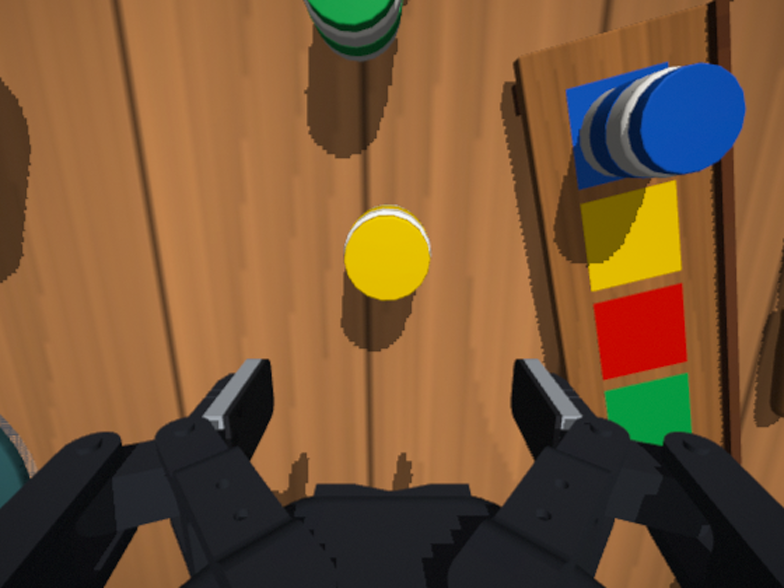

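The blue jar stands upright on its tile. The yellow jar is centred at (387,257).

Converted, 0.019 m is 0.19, 0.05 m is 0.5.

```bash
python3 jog.py '[[[0.19,-0.025,0.1],0],[[0,0,0.45],0],[[0,0,0.5],0],[[0,0,0.4],0],[[0,0,0.09],0]]'; python3 jog.py '[[[0,0,0],0],[[0,0,0],0]]'; python3 jog.py '[[[0,0,0],0],[[0,0,0],0],[[0,0,0],0],[[0,0,0],0]]' 0.4 50
python3 jog.py '[[[0,0,-0.3],0],[[0,0,-0.5],0],[[0,0,-0.5],0],[[0,0,0],0]]'; python3 jog.py '[[[0,0,0],0],[[0,0,0],0]]'>/dev/null
python3 - <<'E'
from h import *
print(rel([.6153,.2242,.14],1.824))
E
```

```text
time: 37.0
tool_pos: [0.4359, 0.2172, 0.0203]
tcp_rot: [-2.22, -2.22, 0.009]
wrist_force: [-0.2, 0.8, 1.0]
width: 0.982
grip_force: 0.0
time: 37.25
tool_pos: [0.4397, 0.2187, 0.0252]
tcp_rot: [2.221, 2.22, 0.005]
wrist_force: [0.2, 0.4, -0.2]
width: 0.979
grip_force: 0.0
time: 37.75
tool_pos: [0.4391, 0.2184, 0.0251]
tcp_rot: [2.221, 2.22, 0.005]
wrist_force: [-0.6, 0.2, 5.1]
width: 0.661
grip_force: 53.1
time: 38.25
tool_pos: [0.4411, 0.2194, 0.1586]
tcp_rot: [2.219, 2.219, 0.016]
wrist_force: [-0.2, 0.9, -3.3]
width: 0.659
grip_force: 54.9
(array([0.0072, 0.1795, 0.0103]), np.float64(1.5707685534436426), np.float64(-0.25323144655635743))
```

```bash
python3 jog.py '[[[0.014,0.45,-0.03],0],[[0.014,0.45,0],0],[[0.014,0.45,0],0],[[0.014,0.445,0],0],[[0,0,0],-0.126]]'; python3 jog.py '[[[0,0,0],-0.127],[[0,0,0],0],[[0,0,0],0],[[0,0,0],0]]'
python3 - <<'E'
from h import *
print(rel([.6153,.2242,.049],1.824))
E
```

```text
time: 39.12
tool_pos: [0.6191, 0.2228, 0.1531]
tcp_rot: [-2.074, -2.358, 0.004]
wrist_force: [-0.4, -0.1, -2.6]
width: 0.657
grip_force: 55.0
time: 39.62
tool_pos: [0.6167, 0.2234, 0.1558]
tcp_rot: [-1.924, -2.483, 0.001]
wrist_force: [0.4, 0.1, -2.6]
width: 0.661
grip_force: 55.0
(array([ 0.0011, -0.0011,  0.1068]), np.float64(1.822813174480221), np.float64(-0.001186825519779111))
```

Converted, 0.035 m is 0.35, 0.03 m is 0.3.

```bash
python3 jog.py '[[[0.01,-0.01,0.3],0],[[0,0,0.35],0],[[0,0,0.28],0],[[0,0,0.1],0],[[0,0,0],0]]'; python3 jog.py '[[[0,0,0.02],0],[[0,0,0],0],[[0,0,0.015],0],[[0,0,0],0],[[0,0,0],0]]'
```

```text
time: 40.25
tool_pos: [0.6156, 0.2241, 0.0529]
tcp_rot: [-1.923, -2.483, 0.001]
wrist_force: [-0.7, 0.7, -2.5]
width: 0.662
grip_force: 55.0
time: 40.88
tool_pos: [0.6159, 0.2242, 0.0498]
tcp_rot: [1.923, 2.484, 0.0]
wrist_force: [-0.0, -0.4, -3.0]
width: 0.655
grip_force: 55.0
```

Converted, 0.001 m is 0.01, 0.0007 m is 0.007.

```bash
python3 jog.py '[[[0,0,0.01],0],[[0,0,0],0],[[0,0,0.007],0],[[0,0,0],0]]'; python3 jog.py '[[[0,0,0],0],[[0,0,0],0],[[0,0,0],0],[[0,0,0],0]]' 0.95; python3 jog.py '[[[0,0,-0.3],0],[[0,0,-0.5],0],[[0,0,-0.5],0],[[0,0,0],0.126],[[0,0,0],0.127]]'
python3 jog.py '[[[0.32,-0.49,0],0],[[0.32,-0.49,0],0],[[0.32,-0.49,0],0],[[0.32,-0.49,0],0],[[0,0,0],0]]' 0.98;  python3 jog.py '[[[0,0,0],0],[[0,0,0],0]]' >/dev/null
python3 - <<'E'
from h import *
c,im=shot("wrist","w9.png",None,1.4)
ring(im,"green",c,.068); print(rel([.4193,.3729,.16]),bot.read_state()["tool_pos"])
E
```

```text
time: 41.38
tool_pos: [0.6161, 0.2241, 0.0492]
tcp_rot: [1.923, 2.484, 0.0]
wrist_force: [-3.3, -0.9, 5.6]
width: 0.657
grip_force: 55.9
time: 41.88
tool_pos: [0.6159, 0.2241, 0.0479]
tcp_rot: [-1.923, -2.484, 0.0]
wrist_force: [0.3, -0.2, -1.4]
width: 0.952
grip_force: 0.0
time: 42.5
tool_pos: [0.6166, 0.2244, 0.1796]
tcp_rot: [2.225, 2.216, 0.004]
wrist_force: [-0.1, 0.1, -1.3]
width: 0.955
grip_force: 0.0
time: 43.12
tool_pos: [0.4166, 0.3538, 0.178]
tcp_rot: [-2.215, -2.226, 0.001]
wrist_force: [0.9, -0.0, 0.2]
width: 0.977
grip_force: 0.0
green px [277.7 180.7] at [0.4194 0.3739 0.068 ] diam [0.0525 0.053 ]
(array([ 0.0214, -0.0018,  0.018 ]), np.float64(1.5690916142305833), None) [0.4211 0.3515 0.1781]
```

Converted, 0.05 m is 0.5, 0.045 m is 0.45.

```bash
python3 jog.py '[[[0.22,-0.015,0.1],0],[[0,0,0.45],0],[[0,0,0.5],0],[[0,0,0.4],0],[[0,0,0.09],0]]'; python3 jog.py '[[[0,0,0],0],[[0,0,0],0]]'; python3 jog.py '[[[0,0,0],0],[[0,0,0],0],[[0,0,0],0],[[0,0,0],0]]' 0.4 50
python3 jog.py '[[[0,0,-0.3],0],[[0,0,-0.5],0],[[0,0,-0.6],0],[[0,0,0],0]]'; python3 jog.py '[[[0,0,0],0],[[0,0,0],0]]'>/dev/null
python3 - <<'E'
from h import *
print(rel([.653,.077,.14],1.824))
E
```

```text
time: 44.05
tool_pos: [0.4162, 0.3725, 0.0201]
tcp_rot: [-2.222, -2.22, 0.011]
wrist_force: [-0.4, -1.0, -0.5]
width: 0.98
grip_force: 0.0
time: 44.3
tool_pos: [0.42, 0.3755, 0.026]
tcp_rot: [2.221, 2.221, 0.006]
wrist_force: [0.6, 0.1, -0.4]
width: 0.981
grip_force: 0.0
time: 44.8
tool_pos: [0.4196, 0.3751, 0.026]
tcp_rot: [2.221, 2.221, 0.005]
wrist_force: [-0.7, -0.3, 6.3]
width: 0.658
grip_force: 54.1
time: 45.3
tool_pos: [0.4219, 0.377, 0.1709]
tcp_rot: [2.221, 2.22, 0.02]
wrist_force: [-0.3, -0.2, -2.6]
width: 0.656
grip_force: 54.1
(array([-0.2959,  0.2361,  0.0216]), np.float64(1.5707786938061297), np.float64(-0.2532213061938704))
```

Converted, -0.0423 m is -0.423, 0.0337 m is 0.337.

```bash
python3 jog.py '[[[-0.423,0.337,0],0],[[-0.423,0.337,0],0],[[-0.423,0.337,0],0],[[-0.423,0.337,0],0],[[-0.423,0.337,0],0]]'; python3 jog.py '[[[-0.423,0.337,0],0],[[-0.423,0.337,0],0],[[0,0,0],-0.126],[[0,0,0],-0.127],[[0,0,0],0]]'; python3 jog.py '[[[0,0,0],0],[[0,0,0],0]]'
python3 - <<'E'
from h import *
print(rel([.653,.077,.05],1.824))
E
```

```text
time: 46.18
tool_pos: [0.5864, 0.1608, 0.1615]
tcp_rot: [-2.22, -2.22, 0.005]
wrist_force: [0.9, 0.9, -1.6]
width: 0.658
grip_force: 54.1
time: 46.8
tool_pos: [0.653, 0.0776, 0.1613]
tcp_rot: [-1.924, -2.48, 0.005]
wrist_force: [0.9, 0.3, -2.3]
width: 0.662
grip_force: 54.2
time: 47.05
tool_pos: [0.6539, 0.0783, 0.1636]
tcp_rot: [-1.924, -2.483, 0.001]
wrist_force: [-0.4, 0.2, -0.6]
width: 0.655
grip_force: 54.2
(array([-0.001 , -0.0011,  0.1136]), np.float64(1.8231356864000652), np.float64(-0.000864313599934885))
```

Converted, 0.038 m is 0.38, 0.035 m is 0.35.

```bash
python3 jog.py '[[[-0.01,-0.01,0.35],0],[[0,0,0.38],0],[[0,0,0.28],0],[[0,0,0.09],0],[[0,0,0],0]]'; python3 jog.py '[[[0,0,0.02],0],[[0,0,0],0],[[0,0,0.01],0],[[0,0,0],0],[[0,0,0],0]]'; python3 jog.py '[[[0,0,0.01],0],[[0,0,0],0],[[0,0,0],0]]'
```

```text
time: 47.68
tool_pos: [0.6534, 0.077, 0.0539]
tcp_rot: [-1.923, -2.483, 0.001]
wrist_force: [-0.4, 1.0, -1.1]
width: 0.657
grip_force: 54.1
time: 48.3
tool_pos: [0.6536, 0.0768, 0.0511]
tcp_rot: [1.923, 2.484, 0.0]
wrist_force: [-0.3, 0.4, -0.9]
width: 0.659
grip_force: 54.1
time: 48.68
tool_pos: [0.6537, 0.0768, 0.0501]
tcp_rot: [1.923, 2.484, 0.0]
wrist_force: [-0.1, 0.1, -1.7]
width: 0.653
grip_force: 54.2
```

Touch down, release, retreat clear, and check with the fixed cameras.

```bash
python3 jog.py '[[[0,0,0.008],0],[[0,0,0],0],[[0,0,0],0]]'; python3 jog.py '[[[0,0,0],0],[[0,0,0],0],[[0,0,0],0],[[0,0,0],0]]' 0.95; python3 jog.py '[[[0,0,-0.3],0],[[0,0,-0.5],0],[[0,0,-0.6],0],[[0,-0.6,-0.1],0],[[0,-0.6,-0.1],0]]';python3 jog.py '[[[0,-0.6,0],0],[[0,-0.6,0],0],[[0,0,0],0],[[0,0,0],0]]'
python3 - <<'E'
from h import *
c,im=shot("scene","s9.png",(130,100,370,350),2.4)
t,im2=shot("top","t9.png",(160,150,460,275),2.6)
for k,*r in blobs(im2): print(k,*r,plane(t,r[0],.092))
E
```

```text
time: 49.05
tool_pos: [0.6537, 0.0767, 0.0501]
tcp_rot: [1.923, 2.484, 0.0]
wrist_force: [-2.8, -0.3, 5.1]
width: 0.66
grip_force: 54.9
time: 49.55
tool_pos: [0.6536, 0.0769, 0.0491]
tcp_rot: [-1.923, -2.484, 0.0]
wrist_force: [-0.1, 0.0, 0.0]
width: 0.954
grip_force: 0.0
time: 50.18
tool_pos: [0.5372, 0.0466, 0.2108]
tcp_rot: [1.922, 2.483, 0.002]
wrist_force: [-0.2, -0.0, -0.0]
width: 0.951
grip_force: 0.0
time: 50.68
tool_pos: [0.4219, 0.0167, 0.2099]
tcp_rot: [1.923, 2.482, 0.002]
wrist_force: [-0.0, 1.2, 0.4]
width: 0.954
grip_force: 0.0
blue [381.4 159.5] [364, 148, 35, 24, 602] [ 0.7112 -0.2425  0.092 ]
blue [371.1 195.6] [348, 171, 49, 49, 1007] [ 0.6049 -0.2107  0.092 ]
blue [200.5 200.6] [190, 189, 25, 25, 366] [0.5925 0.2889 0.092 ]
yellow [224.5 194.1] [213, 183, 26, 25, 384] [0.6113 0.2186 0.092 ]
yellow [376.2 193. ] [368, 184, 21, 19, 174] [ 0.6125 -0.2257  0.092 ]
red [249.4 188.6] [237, 176, 26, 26, 459] [0.6272 0.1455 0.092 ]
green [ 15.4 129. ] [0, 96, 32, 67, 1433] [0.8076 0.8387 0.092 ]
green [399.3 102. ] [375, 99, 49, 17, 241] [ 0.8821 -0.2982  0.092 ]
green [398.4 122.6] [375, 120, 49, 16, 204] [ 0.8205 -0.2944  0.092 ]
green [329.8 140.8] [318, 128, 26, 26, 427] [ 0.7674 -0.0916  0.092 ]
green [273.  181.5] [261, 170, 25, 25, 386] [0.6477 0.0762 0.092 ]
green [367.3 195.5] [360, 180, 25, 29, 137] [ 0.6053 -0.1996  0.092 ]
green [ 77.5 241. ] [72, 236, 12, 11, 107] [0.4759 0.648  0.092 ]
```

View pics/s9.png

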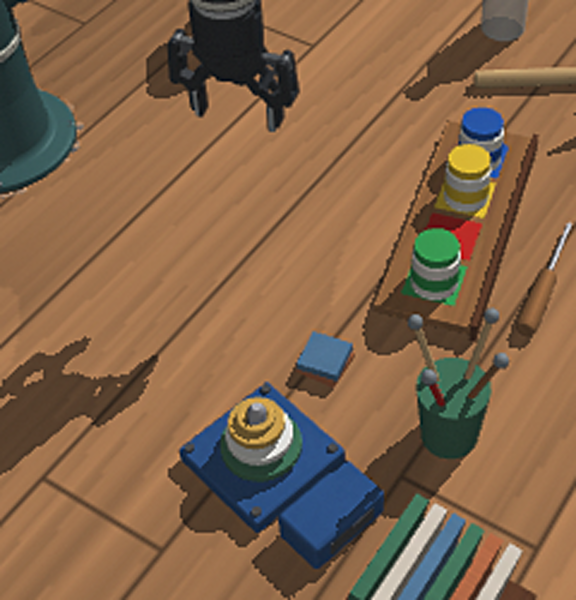

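View pics/t9.png

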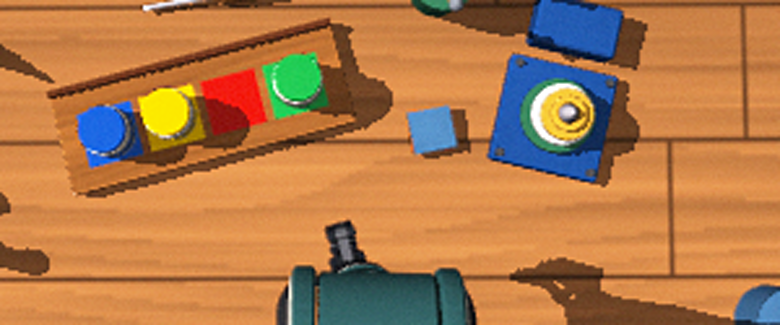

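The pictures show jars upright on the blue, yellow and green tiles. On the post the stack is level, in order green, white, brass. Everything is at rest, so I'm handing in.

```bash
python3 -c "
from workcell import bot
print(bot.finish_job())"
```

```text
the job is handed in; nothing more can be done
None
```

The job is handed in at about 51 s of robot time: the green wheel, white wheel and brass collar are home on the post, and the blue, yellow and green jars stand on their tiles (no large wheel or red jar was there); the hand-in call returned no verdict.

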